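# Set out the hair stackers by size

## Task

Set the four hair stackers out by size on the cork rounds of the tool board, one standing upright in the middle of each round: the largest on the round next to the vise, then in order of size down to the smallest on the round farthest from it. Set each one down rather than dropping it, and leave the little amber glass bottle that stands among them in its place.

Things in the scene. Friction and masses are not known exactly. Their poses are not given: they have to be found in the camera images.
- stacker_xl: loose, the largest of four round upright hair stackers (bare aluminium cup, brass flared tube in its top): 106 mm tall, foot 44 mm across and 6 mm high, straight cup 40 mm across up to 74 mm, then a 31 mm neck and a 37 mm lip at the very top; about 300 g. Grip it from above round the straight cup. Origin at the centre of its underside, z up along its axis; it starts upright on the table
- stacker_l: loose, the second largest of four round upright hair stackers (bare aluminium cup, brass flared tube in its top): 86 mm tall, foot 36 mm across and 6 mm high, straight cup 32 mm across up to 60 mm, then a 25 mm neck and a 30 mm lip at the very top; about 200 g. Grip it from above round the straight cup. Origin at the centre of its underside, z up along its axis; it starts upright on the table
- stacker_m: loose, the second smallest of four round upright hair stackers (bare aluminium cup, brass flared tube in its top): 66 mm tall, foot 28 mm across and 6 mm high, straight cup 25 mm across up to 46 mm, then a 20 mm neck and a 24 mm lip at the very top; about 120 g. Grip it from above round the straight cup. Origin at the centre of its underside, z up along its axis; it starts upright on the table
- stacker_s: loose, the smallest of four round upright hair stackers (bare aluminium cup, brass flared tube in its top): 46 mm tall, foot 20 mm across and 6 mm high, straight cup 18 mm across up to 32 mm, then a 14 mm neck and a 17 mm lip at the very top; about 60 g. Grip it from above round the straight cup. Origin at the centre of its underside, z up along its axis; it starts upright on the table
- round_a: fixed flat cork disc 64 mm across at one end of the row of four, 80 mm apart, on the dark wooden tool board (15 mm thick). Disc top 17 mm above the table; origin 4 mm below its top centre. y: along the row to round_a; x: away from the robot, to the tool bar at the board's back, 75 mm from the disc centres, tools up to 95 mm above the table. Board edge 42 mm from the centres on the robot's side
- round_b: fixed flat cork disc 64 mm across, second, next to round_a in the row of four, 80 mm apart, on the dark wooden tool board; like round_a
- round_c: fixed flat cork disc 64 mm across, third, next to round_b in the row of four, 80 mm apart, on the dark wooden tool board; like round_a
- round_d: fixed flat cork disc 64 mm across, the other end, next to round_c in the row of four, 80 mm apart, on the dark wooden tool board; like round_a
- vise: fixed fly-tying vise: black base plate 100 x 90 mm, thin steel stem, slim jaw head on top reaching 85 mm one way and 60 mm the other, 215 mm tall. Stands past one end of the row, about 145 mm along it from the end round's centre and 20 to 50 mm behind its line; a grey foam block with bottles, 80 mm tall, stands past the other end. Origin on the table under the stem
- cement_bottle: loose bystander to leave alone: small amber glass bottle, black cap, 30 mm across, 56 mm tall, standing among the stackers; origin at the centre of its underside. A white jar with a black lid (34 mm across, 36 mm tall) and a copper-wire spool (30 mm across, 24 mm tall) stand among them too
There are look-alikes about, which are no part of the job. What is shaped like the stacker_xl but red is not meant.

How it is judged:
By the outcome, as a careful person would: the job done as asked, in the order asked, and still so for the second after the job is handed in, with the robot touching nothing.
It also fails if it takes over 115 s, if anything falls off the work surface, if the arm or the gripper's body presses on something with over 40 N, if the wrist force passes 120 N, or if a joint passes its speed limit or range.

## Robot

A 6-joint arm with a two-finger parallel gripper is mounted at the origin on the work surface. World frame = base frame: x ahead of the robot, y to its left, z up, the work surface at z = 0. Lengths are in m, angles in rad, forces in N, time in s.
With the tool pointing down it reaches from about 0.4 to 0.825 m from the base axis. Payload 7 kg.
Tool frame: the origin (TCP) lies on the centre line of the jaws, within the pads' length; the fingertips stand 19 mm ahead of it and the grasp point (between the pads) is the TCP; z points along the fingers, y is the line along which they close (so a half turn about z gives the same grasp; the last joint's range is limited). The gripper opens to 88 mm and grips with 3 to 60 N. Pads are 19 mm wide; open, the fingers measure 130 mm over their backs; the gripper's body (78 mm by 193 mm) begins 47 mm behind the grasp point.
Start: joints at [1.592, 0.359, 0.012, 0, -1.224, -0.288], TCP at [0.178, 0.651, 0.246] pointing down, gripper open.
Joint ranges: [-3.07, 3.07], [-1.43, 2.12], [-1.02, 1.25], [-3.03, 1.67], [-3.05, -0], [-3.03, 3.03]. Speed limits (rad/s): [2.39, 2.39, 3.01, 3.14, 3.14, 3.14].

## Interface

Orientations are given as [roll, pitch, yaw] about the fixed x, y, z axes, in that order (R = Rz(yaw) Ry(pitch) Rx(roll)).
In Python, from station import arm, imaging, models gives the robot as it stands.
- The arm moves only by the tool play_rows, never from a script. Its arguments are lists of equal length, an entry for each row: "travel": the shift along the tool's x, y, z in units of 25 mm (1.0 is 25 mm), a list of three; "twist": the turn about the tool's z in units of 0.15 rad (1.0 is 0.15 rad). A call has 1 to 8 rows; each row shifts and turns the commanded pose from where the row before left it, along the tool's axes as they then stand; what a row does not reach is not made up. A row lasts 1/8 s, in which the tool goes at most 62.5 mm and 10.7 degrees, less where a joint would pass 70% of its speed; a pose out of reach is approached as far as the arm can. A call with a number of a shift or a turn outside -1 to 1 is refused whole. A call with a gripper value outside its range is refused whole. "fingers" is the opening, from 0 (shut) to 1 (fully open), set as the call begins (left out, the last holds). The fingers move at their own pace and stop on an object; "newtons" is the grip in N (left out, the last holds). Time passes only in rows, so rows that do not move let the fingers close. It gives the time, the measured TCP pose, the force, the opening and the grip force at its end, in the units of the state.
- arm.get_state(): the state, without advancing time (a new reading comes with each control period).
- imaging.grab_frame(name): name is "scene" or "top" or "wrist"; returns a dict with "pixels" (420x560x3 uint8, red, green, blue), "fx", "fy", "cx", "cy" (pixels), "distortion" ([k1, k2, p1, p2, k3] as OpenCV has them; the pictures are not rectified), "R" (3x3) and "t" (3): a world point X has camera coordinates R X + t; the wrist camera has in their place "T_tool_cam" (4x4, takes a point from camera to tool coordinates, whose origin is the TCP and whose axes are the flange's). Camera axes: x right, y down, z forward; pixel columns grow to the right and rows downward; lengths in m; the calibration is good to about 2 mm. A picture is of the moment at which its call begins: read the wrist's pose just before it. There is no depth.
- arm.job_done(): hands the job in; it is judged then, once.
Trained networks look in the newest picture that a camera, given by its name, has taken for a name from the list of things; names that differ only in an ending like _2 or _b are one class to them, and where a whole thing is asked for, a point or a joint stands for the part that bears it (a point fixed in the world has none). Each returns a list of dicts, best first, with "confidence" (0 to 1); they miss things now and then, are a little off and sometimes report something else, mostly with a low value. They report only what shows in the picture. A call takes as long as a camera call. They do not tell look-alikes from the thing itself.
- models.boxes_of(name, camera): "extent" ([centre column, centre row, width, height] in pixels, round what is visible of it).
- models.silhouettes(name, camera): "pixels" (420x560 bool, what is visible of it) and "extent" ([centre column, centre row, width, height] in pixels, round what is visible of it).
The state is a dict: "t": time; "q": joint angles; "qd": joint speeds; "joint_efforts": joint torques, N m; "eef_pos": TCP position; "ee_rot": TCP orientation; "force": force on the tool from outside, world axes, zero at the start; "moment": the same for the moment, N m; "width": finger opening in m; "gripper_force": force on a finger pad.
Only numpy, scipy, OpenCV 4.12 (cv2) and the standard library are available. Lean on these libraries where they do the work, as an engineer would, in place of code of your own. Each camera call takes 0.05 s, during which the arm holds its last target. There are 200 camera calls.

## Working session

There is one attempt and no reset: what is moved stays moved. The work goes in short steps, Python scripts to look and compute and a tool call to move; the robot and the scene stay as the last step left them, time stands still between calls to the robot, and variables do not carry over. Pictures are saved under pics/ and viewed, at most 14 in all, crops included, and the job is handed in when it is done.

Besides the shell and the picture viewer there is one more tool, called after "Request:" as name(argument=value, ...), one argument or row to a line, values as JSON. play_rows: Moves the arm, as the interface text tells. Shifts and turns lie within -1 to 1; 1 stands for 25 mm of shift or 0.15 rad of turn. Its arguments: {"type":"object","properties":{"travel":{"type":"array","items":{"type":"array","items":{"type":"number"}}},"twist":{"type":"array","items":{"type":"number"}},"fingers":{"type":"number"},"newtons":{"type":"number"}},"required":["travel","twist"]}

```bash
mkdir -p pics
cat > h.py <<'E'
import numpy as np, cv2
from station import arm, imaging, models
def K(f): return np.array([[f['fx'],0,f['cx']],[0,f['fy'],f['cy']],[0,0,1.]]), np.array(f['distortion'],float)
def save(f,n,crop=None,s=1):
    im=f['pixels'][:,:,::-1]
    if crop: a,b,c,d=crop; im=im[b:d,a:c]
    cv2.imwrite('pics/'+n,cv2.resize(im,None,fx=s,fy=s,interpolation=cv2.INTER_CUBIC))
def ray(f,uv):
    k,d=K(f); p=cv2.undistortPoints(np.array([[uv]],float),k,d)[0,0]
    R=np.array(f['R']);t=np.array(f['t']); return -R.T@t, R.T@np.array([*p,1])
def onplane(f,uv,z):
    o,r=ray(f,uv); return (o+r*(z-o[2])/r[2])[:2]
def proj(f,X):
    k,d=K(f); R=np.array(f['R']);t=np.array(f['t'],float)
    return cv2.projectPoints(np.array(X,float).reshape(-1,3),cv2.Rodrigues(R)[0],t,k,d)[0][:,0]
E
python3 - <<'E'
from h import *
np.set_printoptions(precision=4,suppress=True)
for c in('top','scene'):
    f=imaging.grab_frame(c); save(f,c+'0.png',s=1.42)
    print(c,f['fx'],-np.array(f['R']).T@np.array(f['t']),np.array(f['R'])[2])
    for n in('stacker_xl','stacker_l','stacker_m','stacker_s','round_a','vise','cement_bottle'):
        print(n,[(round(d['confidence'],2),np.round(d['extent']).astype(int).tolist(), onplane(f,d['extent'][:2],0.03).round(3).tolist()) for d in models.boxes_of(n,c)])
print(arm.get_state())
E
```

```text
top 461.21167980236044 [0.3293 0.0283 1.2014] [ 0.1856  0.0123 -0.9826]
stacker_xl [(0.74, [306, 178, 19, 24], [0.621, -0.039]), (0.72, [360, 282, 24, 17], [0.349, -0.163]), (0.61, [340, 247, 15, 18], [0.438, -0.116])]
stacker_l [(0.65, [177, 237, 22, 20], [0.475, 0.298]), (0.65, [249, 247, 10, 13], [0.445, 0.114]), (0.64, [392, 238, 16, 8], [0.459, -0.252])]
stacker_m [(0.65, [177, 237, 22, 20], [0.475, 0.298]), (0.65, [249, 247, 10, 13], [0.445, 0.114]), (0.64, [392, 238, 16, 8], [0.459, -0.252])]
stacker_s [(0.65, [177, 237, 22, 20], [0.475, 0.298]), (0.65, [249, 247, 10, 13], [0.445, 0.114]), (0.64, [392, 238, 16, 8], [0.459, -0.252])]
round_a [(0.76, [246, 180, 23, 23], [0.619, 0.118]), (0.73, [305, 179, 24, 19], [0.619, -0.036]), (0.63, [276, 180, 28, 21], [0.618, 0.04]), (0.62, [216, 180, 25, 22], [0.622, 0.197])]
vise [(0.96, [363, 153, 36, 74], [0.684, -0.192])]
cement_bottle []
scene 450.9770011016909 [0.737  0.4198 0.811 ] [-0.2173 -0.4404 -0.8711]
stacker_xl [(0.81, [323, 100, 22, 50], [0.338, -0.171]), (0.73, [296, 129, 22, 42], [0.43, -0.127])]
stacker_l [(0.67, [345, 2
[... 461 characters left out ...]
91, [269, 265, 38, 29], [0.625, 0.128]), (0.83, [288, 301, 34, 33], [0.625, 0.205]), (0.7, [249, 228, 32, 34], [0.625, 0.043])]
vise [(0.83, [180, 131, 91, 94], [0.656, -0.242])]
cement_bottle [(0.67, [364, 252, 20, 23], [0.456, 0.188])]
{'t': 0.8, 'q': array([ 1.5921,  0.3586,  0.0119, -0.    , -1.2241, -0.2881]), 'qd': array([ 0.0003,  0.0011,  0.0008, -0.0005, -0.0004, -0.0009]), 'joint_efforts': array([  0.0005, -58.2283,  29.3278,   7.0021,   0.0123,  -0.    ]), 'eef_pos': array([0.178 , 0.6511, 0.2456]), 'ee_rot': array([-3.1416,  0.    , -0.2669]), 'force': array([0.2121, 0.4687, 0.1801]), 'moment': array([-0.0058,  0.0079,  0.0097]), 'gripper_force': 0.0, 'width': 0.0879529582349645}
```

View pics/top0.png

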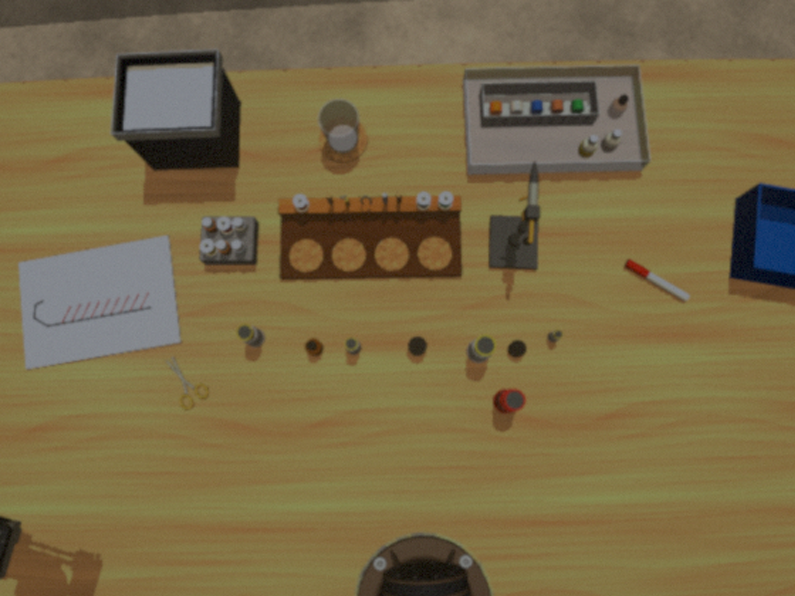

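View pics/scene0.png

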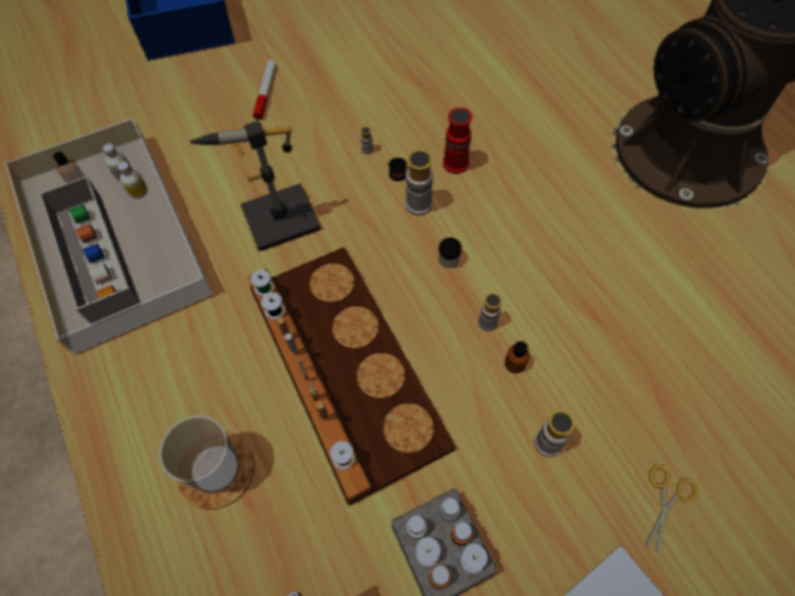

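Candidates in the top picture (pixels of the 1.42x view):
- XL: the silver one at (482,348). The red look-alike at (510,401) is rejected.
- L: (250,334).
- M: (353,345).
- S: (555,336).
- Not wanted: amber bottle (314,346), jar and spool with dark tops at (417,346) and (517,348).

The vise stands at the right end (y negative), so XL goes on the round at y≈-0.04 and S on the one at y≈0.20. Next I fit the poses from both cameras and check them in a crop.

```bash
cat >> h.py <<'E'
from scipy.optimize import least_squares
DIM={'xl':(106,44,40,74,37),'l':(86,36,32,60,30),'m':(66,28,25,46,24),'s':(46,20,18,32,17)}
def shape(n,x,y,z0=0):
    h,f,c,ch,l=[v/1000 for v in DIM[n]]; a=np.linspace(0,2*np.pi,40)
    return np.vstack([np.c_[x+d/2*np.cos(a),y+d/2*np.sin(a),0*a+z0+z] for d,z in((f,0),(f,.006),(c,.006),(c,ch),(l,h))])
def box(p): a,b=p.min(0),p.max(0); return np.r_[(a+b)/2,b-a]
def fit(n,obs,x0,z0=0):
    r=lambda q: np.concatenate([(box(proj(f,shape(n,*q,z0)))-e)*[1,1,.5,.5] for f,e in obs])
    s=least_squares(r,x0,loss='soft_l1'); return s.x,r(s.x)
E
python3 - <<'E'
from h import *
np.set_printoptions(precision=4,suppress=True)
G={'xl':(.438,-.116),'l':(.475,.298),'m':(.447,.113),'s':(.46,-.25)}
fs={};D={}
for c in('top','scene'):
    fs[c]=imaging.grab_frame(c); D[c]=[d for n in('stacker_xl','stacker_s') for d in models.silhouettes(n,c)]
    R=models.silhouettes('round_a',c)
    P=[]
    for d in R:
        v,u=np.nonzero(d['pixels']); P.append(np.r_[onplane(fs[c],(u.mean(),v.mean()),.017),d['confidence'],len(u)])
    print(c,'rounds\n',np.array(sorted(P,key=lambda p:p[1])))
ims={c:fs[c]['pixels'][:,:,::-1].copy() for c in fs}
for n,g in G.items():
    obs=[]
    for c in fs:
        b=box(proj(fs[c],shape(n,*g)))
        m=[d['extent'] for d in D[c] if np.hypot(*(np.array(d['extent'][:2])-b[:2]))<12]
        if m: obs.append((fs[c],np.array(m[0])))
    x,r=fit(n,obs,g); print(n,len(obs),x,r)
    print([fit(n,[o],g)[0] for o in obs])
    for c in fs:
        p=proj(fs[c],shape(n,*x)); print('pred',c,box(p))
im=fs['scene']['pixels'][60:340,220:420,::-1]
cv2.imwrite('pics/crop1.png',cv2.resize(im,None,fx=2.1,fy=2.1,interpolation=cv2.INTER_CUBIC))
im=fs['top']['pixels'][210:300,160:410,::-1]
cv2.imwrite('pics/crop2.png',cv2.resize(im,None,fx=3.2,fy=3.2,interpolation=cv2.INTER_CUBIC))
E
```

```text
top rounds
 [[  0.6245  -0.039    0.8    432.    ]
 [  0.6238   0.0428   0.89   437.    ]
 [  0.6258   0.1226   0.92   454.    ]
 [  0.6261   0.2027   0.95   426.    ]]
scene rounds
 [[  0.6236   0.0416   0.58   710.    ]]
xl 2 [ 0.4442 -0.1092] [-1.3379  0.257   1.1443  1.0229 -0.5341 -0.7798 -2.1554  2.6757]
[array([ 0.4447, -0.1124]), array([ 0.4442, -0.1067])]
pred top [337.3621 244.157   21.0886  20.5459]
pred scene [294.3659 130.3202  19.8892  46.8515]
l 2 [0.4755 0.2985] [-2.8212  0.9946  1.3475 -2.131  -0.9934 -0.2768 -1.6606 -1.7546]
[array([0.4779, 0.2912]), array([0.4742, 0.2997])]
pred top [176.0788 236.2946  20.5949  16.9379]
pred scene [390.8066 306.3232  29.0789  33.5908]
m 1 [0.4572 0.1137] [-0.0126 -0.0005  0.389   0.4021]
[array([0.4572, 0.1137])]
pred top [249.0157 242.0687  12.1119  12.9465]
pred scene [342.9874 220.0995  16.9779  27.6043]
s 2 [ 0.4582 -0.2516] [-0.4942 -1.4083 -0.2599  1.265   0.5758 -2.0189  0.0837  0.5427]
[array([ 0.4545, -0.2527]), array([ 0.462 , -0.2468])]
pred top [391.2058 238.3917  11.2802   9.2301]
pred scene [260.0758  97.9811   9.1673  19.9854]
```

View pics/crop1.png

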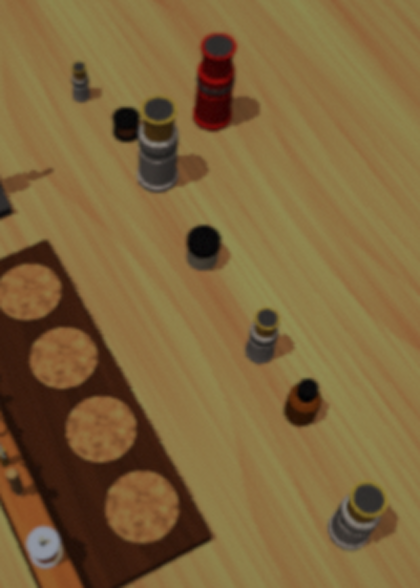

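The crop of the scene picture shows silver XL at (158,145) with the red one behind it at (215,80). S is at (80,82), M at (263,335), L at (358,517), the spool at (126,124) and the jar at (203,247). The choice holds. I'll refine each pose with the wrist camera on the way past, starting by moving over L.

Request:
play_rows(
  travel=[
    [0,0,0],
    [0,0,0],
    [0.9,1,0],
    [0.9,1,0],
    [0.9,1,0],
    [0.9,1,0],
    [0.9,1,0],
    [0.9,1,0],
  ],
  twist=[-0.9,-0.88,0,0,0,0,0,0],
)

```text
t: 2.2
eef_pos: [0.3137, 0.5003, 0.2457]
ee_rot: [-3.141, -0.0, 0.0]
force: [0.2, 0.8, 0.0]
width: 0.0876
gripper_force: 0.0
```

Request:
play_rows(
  travel=[
    [0.9,1,0],
    [0.9,1,0],
    [0.9,1,0],
    [0.9,1,0],
    [0.9,1,0],
    [0.9,1,0],
    [0.9,1,0],
    [0,0,0],
  ],
  twist=[0,0,0,0,0,0,0,0],
)

```text
t: 3.2
eef_pos: [0.4716, 0.3246, 0.2456]
ee_rot: [3.141, -0.0, -0.002]
force: [-0.3, -0.2, -1.1]
width: 0.0879
gripper_force: 0.0
```

```bash
cat >> h.py <<'E'
from scipy.spatial.transform import Rotation as Ro
def wrist():
    s=arm.get_state(); f=imaging.grab_frame('wrist')
    T=np.eye(4); T[:3,:3]=Ro.from_euler('xyz',s['ee_rot']).as_matrix(); T[:3,3]=s['eef_pos']
    M=np.linalg.inv(T@np.array(f['T_tool_cam'])); f['R'],f['t']=M[:3,:3],M[:3,3]; return f,s
E
python3 - <<'E'
from h import *
np.set_printoptions(precision=4,suppress=True)
f,s=wrist(); save(f,'w1.png')
print(s['eef_pos'],s['ee_rot'],s['q'])
print('cam',-f['R'].T@f['t'],f['R'][2],f['fx'])
for g in('l','m'): print(g,box(proj(f,shape(g,*{'l':(.4755,.2985),'m':(.4572,.1137)}[g]))))
for d in models.silhouettes('stacker_l','wrist'): print(d['confidence'],np.array(d['extent']))
E
```

```text
[0.4716 0.3246 0.2456] [ 3.1415 -0.0001 -0.0023] [ 0.9446  0.1911 -0.2189  0.0001 -1.1608  0.6239]
cam [0.5476 0.3244 0.3839] [-0.2831 -0.0001 -0.9591] 289.06020424645106
l [298.4115 186.7816  32.7039  41.9369]
m [442.2889 198.7189  47.685   32.6536]
0.96 [302.9 187.5  31.1  41.6]
0.72 [442.2 202.3  50.5  32.4]
```

View pics/w1.png

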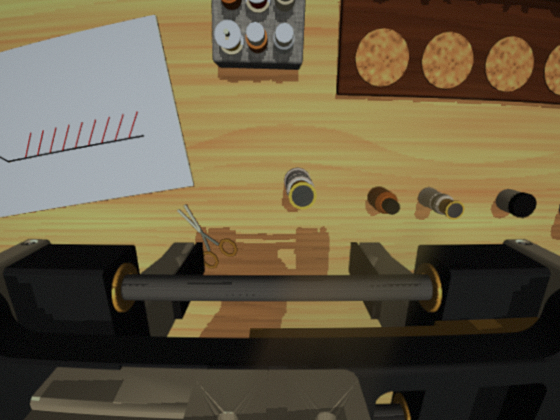

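The wrist view shows L at (300,188), the bottle at (384,200), M at (441,202), the jar at (517,203) and the rounds along the top right. Both fits agree to about 5 mm.

```bash
cat >> h.py <<'E'
def look(names,G,cam='wrist'):
    f,s=wrist(); print(s['eef_pos'],s['ee_rot'])
    D=[d for q in('stacker_xl','stacker_s') for d in models.silhouettes(q,'wrist')]
    for n in names:
        b=box(proj(f,shape(n,*G[n]))); m=[d for d in D if np.hypot(*(np.array(d['extent'][:2])-b[:2]))<15]
        if m: print(n,*fit(n,[(f,np.array(m[0]['extent']))],G[n]))
    for d in models.silhouettes('round_a','wrist'):
        v,u=np.nonzero(d['pixels']); e=d['extent']
        if e[0]-e[2]/2>2 and e[0]+e[2]/2<557 and e[1]-e[3]/2>2: print('round',onplane(f,(u.mean(),v.mean()),.017))
G={'xl':(.444,-.110),'l':(.4755,.295),'m':(.457,.1137),'s':(.458,-.25)}
np.set_printoptions(precision=4,suppress=True)
E
python3 -c "
from h import *
look('lm',G)"
```

```text
[0.4707 0.326  0.2456] [-3.1414 -0.     -0.0008]
l [0.4741 0.2936] [-0.0281 -0.0773  0.2517  2.7542]
m [0.4505 0.113 ] [-0.0464  0.0174  0.8842 -0.0078]
round [0.622  0.0418]
round [0.6231 0.1212]
round [0.6239 0.2007]
```

Request:
play_rows(
  travel=[
    [0,1,0],
    [0,1,0],
    [0,1,0],
    [0,1,0],
    [0,1,0],
    [0,1,0],
    [0,1,0],
    [0,1,0],
  ],
  twist=[0,0,0,0,0,0,0,0],
)

```text
t: 4.5
eef_pos: [0.4704, 0.1243, 0.2457]
ee_rot: [-3.141, -0.0, -0.0]
force: [0.4, -0.0, 0.2]
width: 0.0878
gripper_force: 0.0
```

Request:
play_rows(
  travel=[
    [0,1,0],
    [0,1,0],
    [0,1,0],
    [0,1,0],
    [0,1,0],
    [0,0,0],
    [0,0,0],
  ],
  twist=[0,0,0,0,0,0,0],
)

```text
t: 5.38
eef_pos: [0.4705, 0.0007, 0.2457]
ee_rot: [-3.141, -0.0, -0.001]
force: [-0.5, -0.4, -0.6]
width: 0.0876
gripper_force: 0.0
```

```bash
python3 -c "
from h import *
look(['m','xl','s','l'],G)"
```

```text
[0.4705 0.0007 0.2457] [-3.1414 -0.0004 -0.0007]
m [0.4502 0.1136] [ 0.0079  0.0425  0.0809 -0.9535]
xl [ 0.4385 -0.1149] [ 0.1096  0.0304 -1.4905 -0.7587]
s [ 0.4596 -0.2534] [-0.0166 -0.0156  0.454   0.7373]
l [0.4732 0.2941] [ 0.0055 -0.0654  0.17    2.633 ]
round [0.6229 0.1195]
round [0.624  0.1985]
round [ 0.6212 -0.0402]
```

Request:
play_rows(
  travel=[
    [0,1,0],
    [0,1,0],
    [0,1,0],
    [0,1,0],
    [0,1,0],
    [0,1,0],
    [0,1,0],
    [0,1,0],
  ],
  twist=[0,0,0,0,0,0,0,0],
)

```text
t: 6.58
eef_pos: [0.4708, -0.1992, 0.2455]
ee_rot: [3.142, 0.0, 0.001]
force: [0.8, -0.3, -0.1]
width: 0.0875
gripper_force: 0.0
```

Request:
play_rows(
  travel=[
    [0,1,0],
    [0,1,0],
    [-0.5,0,0],
    [0,0,0],
    [0,0,0],
  ],
  twist=[0,0,0,0,0],
  fingers=0.5,
)

```text
t: 7.2
eef_pos: [0.4584, -0.2482, 0.2458]
ee_rot: [3.142, -0.001, 0.001]
force: [0.1, -0.2, 0.6]
width: 0.0457
gripper_force: 0.0
```

```bash
python3 -c "
from h import *
look(['xl','s'],G)"
```

```text
[ 0.4584 -0.2482  0.2458] [ 3.1415 -0.0006  0.0011]
xl [ 0.4386 -0.1136] [-0.0916  0.0125 -0.9847 -0.4061]
s [ 0.4604 -0.2549] [-0.0325 -0.0301  0.7903  1.3262]
round [0.6214 0.0373]
```

Request:
play_rows(
  travel=[
    [0.08,0.24,1],
    [0,0,1],
    [0,0,1],
    [0,0,1],
    [0,0,1],
    [0,0,1],
    [0,0,1],
    [0,0,1],
  ],
  twist=[0,0,0,0,0,0,0,0],
)

```text
t: 8.4
eef_pos: [0.4605, -0.2547, 0.0448]
ee_rot: [3.141, -0.0, 0.001]
force: [0.1, 0.4, -0.2]
width: 0.0439
gripper_force: 0.0
```

Request:
play_rows(
  travel=[
    [0,0,0.5],
    [0,0,0.4],
    [0,0,0],
  ],
  twist=[0,0,0],
)

```text
t: 8.78
eef_pos: [0.4601, -0.2548, 0.0228]
ee_rot: [-3.142, 0.001, 0.0]
force: [-0.3, -0.3, -0.2]
width: 0.0438
gripper_force: 0.0
```

Request:
play_rows(
  travel=[
    [0,0,0],
    [0,0,0],
    [0,0,0],
    [0,0,0],
    [0,0,0],
    [0,0,0],
  ],
  twist=[0,0,0,0,0,0],
  fingers=0.0,
  newtons=12,
)

```text
t: 9.52
eef_pos: [0.4604, -0.2549, 0.0234]
ee_rot: [3.141, -0.001, 0.0]
force: [-0.3, 2.1, 5.7]
width: 0.0177
gripper_force: 12.0
```

Request:
play_rows(
  travel=[
    [0,0,-0.6],
    [0,0,-1],
    [0,0,-1],
    [0,0,-1],
    [0,0,-1],
    [0,0,-1],
    [0,-1,-0.4],
    [0,-1,0],
  ],
  twist=[0,0,0,0,0,0,0,0],
)

```text
t: 10.52
eef_pos: [0.4603, -0.2046, 0.1747]
ee_rot: [3.141, -0.002, -0.001]
force: [0.2, 1.3, -0.5]
width: 0.0179
gripper_force: 12.0
```

Request:
play_rows(
  travel=[
    [0,-1,0],
    [0,-1,0],
    [0,-1,0],
    [0,-1,0],
    [0,-1,0],
    [0,-1,0],
    [0,-1,0],
    [0,-1,0],
  ],
  twist=[0,0,0,0,0,0,0,0],
)

```text
t: 11.52
eef_pos: [0.4598, -0.0042, 0.1737]
ee_rot: [-3.141, -0.0, 0.0]
force: [-0.2, 0.6, -0.2]
width: 0.0175
gripper_force: 12.0
```

Request:
play_rows(
  travel=[
    [0.8,-1,0],
    [0.8,-1,0],
    [0.8,-1,0],
    [0.8,-1,0],
    [0.8,-1,0],
    [0.8,-1,0],
    [0.8,-1,0],
    [0.9,-1,0],
  ],
  twist=[0,0,0,0,0,0,0,0],
)

```text
t: 12.52
eef_pos: [0.6229, 0.1958, 0.1738]
ee_rot: [-3.142, 0.0, 0.0]
force: [0.6, -0.4, -0.2]
width: 0.0176
gripper_force: 12.0
```

Request:
play_rows(
  travel=[
    [0,-0.24,0],
    [0,0,0],
    [0,0,0],
  ],
  twist=[0,0,0],
)

```text
t: 12.9
eef_pos: [0.622, 0.2005, 0.1734]
ee_rot: [-3.142, 0.0, -0.0]
force: [-1.5, 0.1, 1.1]
width: 0.0178
gripper_force: 12.0
```

```bash
python3 -c "
from h import *
look([],G)
f=imaging.grab_frame('scene'); save(f,'s2.png',(200,90,420,340),2.2)
"
```

```text
[0.622  0.2005 0.1734] [-3.1415  0.0001 -0.    ]
round [0.6243 0.1205]
round [ 0.6219 -0.0382]
round [0.6251 0.1996]
round [0.6234 0.041 ]
```

View pics/s2.png

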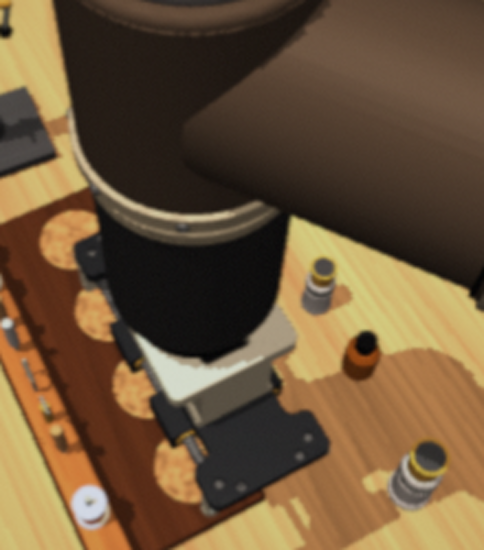

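The rounds re-measure at x 0.623 and y 0.200, 0.1205, 0.041, -0.0385. The picture shows the gripper over the last round at about (190,470). Lowering S.

Request:
play_rows(
  travel=[
    [0.04,0,1],
    [0,0,1],
    [0,0,1],
    [0,0,1],
    [0,0,0.8],
    [0,0,0.2],
    [0,0,0.1],
    [0,0,0],
  ],
  twist=[0,0,0,0,0,0,0,0],
)

```text
t: 14.15
eef_pos: [0.624, 0.2014, 0.0463]
ee_rot: [-3.141, -0.001, 0.0]
force: [-0.2, -0.4, -0.3]
width: 0.0181
gripper_force: 12.0
```

Request:
play_rows(
  travel=[
    [0,0,0.08],
    [0,0,0.08],
    [0,0,0],
  ],
  twist=[0,0,0],
)

```text
t: 14.52
eef_pos: [0.6235, 0.2011, 0.0415]
ee_rot: [3.142, 0.0, 0.0]
force: [0.8, -0.7, -0.4]
width: 0.0177
gripper_force: 12.0
```

Request:
play_rows(
  travel=[
    [0,0,0.04],
    [0,0,0.04],
    [0,0,0],
  ],
  twist=[0,0,0],
)

```text
t: 14.9
eef_pos: [0.6237, 0.2012, 0.0404]
ee_rot: [-3.142, -0.001, 0.001]
force: [-1.7, 0.3, 6.2]
width: 0.0178
gripper_force: 12.0
```

Request:
play_rows(
  travel=[
    [0,0,0],
    [0,0,0],
    [0,0,0],
    [0,0,0],
  ],
  twist=[0,0,0,0],
  fingers=0.45,
)

```text
t: 15.4
eef_pos: [0.6235, 0.2011, 0.0394]
ee_rot: [3.141, 0.0, 0.0]
force: [1.0, 0.4, 0.4]
width: 0.0396
gripper_force: 0.0
```

Request:
play_rows(
  travel=[
    [0,0,-0.6],
    [0,0,-1],
    [0,0,-1],
    [0,0,-1],
    [0,0,-1],
    [0,0,-0.6],
    [0,0,0],
  ],
  twist=[0,0,0,0,0,0,0],
)

```text
t: 16.27
eef_pos: [0.6241, 0.2015, 0.1712]
ee_rot: [-3.14, -0.002, 0.0]
force: [-0.1, -0.3, -0.7]
width: 0.0393
gripper_force: 0.0
```

Request:
play_rows(
  travel=[
    [-1,0.5,0],
    [-1,0.5,0],
    [-1,0.5,0],
    [-1,0.5,0],
    [-1,0.5,0],
    [-1,0.5,0],
    [-0.92,0.5,0],
    [0,0,0],
  ],
  twist=[0,0,0,0,0,0,0,0],
)

```text
t: 17.27
eef_pos: [0.4487, 0.1126, 0.1689]
ee_rot: [3.141, 0.001, 0.0]
force: [0.1, 0.9, 0.0]
width: 0.0395
gripper_force: 0.0
```

```bash
python3 -c "
from h import *
f,s=wrist(); print(s['eef_pos'],s['width'])
for d in models.silhouettes('stacker_s','wrist'):print(d['confidence'],np.array(d['extent']))
b=box(proj(f,shape('s',.623,.2,.017)));print(b)
for n,g,z in (('s',(.623,.2),.017),('m',(.4503,.1135),0)):
  b=box(proj(f,shape(n,*g,z)))
  for d in models.silhouettes('stacker_s','wrist'):
    if abs(d['extent'][0]-b[0])<15: print(n,fit(n,[(f,np.array(d['extent']))],g,z))
"
```

```text
[0.4487 0.1126 0.1689] 0.039494946149454147
0.95 [171.5  11.7  35.   19.3]
0.59 [275.5 201.9  25.2  45.1]
0.56 [ 80.3 181.5  94.9  52. ]
[168.5852   0.6386  41.709   46.4577]
s (array([0.6145, 0.1981]), array([ 0.0719,  0.1125,  3.0009, 12.4604]))
m (array([0.4515, 0.113 ]), array([ 0.    ,  0.065 ,  1.1433, -0.9442]))
```

Request:
play_rows(
  travel=[
    [0.08,0,1],
    [0,0,1],
    [0,0,1],
    [0,0,1],
    [0,0,0.9],
    [0,0,0.5],
    [0,0,0],
  ],
  twist=[0,0,0,0,0,0,0],
)

```text
t: 18.35
eef_pos: [0.4524, 0.1134, 0.0337]
ee_rot: [3.14, 0.002, 0.0]
force: [1.0, -0.3, -0.8]
width: 0.0394
gripper_force: 0.0
```

Request:
play_rows(
  travel=[
    [0,0,0],
    [0,0,0],
    [0,0,0],
    [0,0,0],
    [0,0,0],
  ],
  twist=[0,0,0,0,0],
  fingers=0.0,
  newtons=15,
)

```text
t: 18.98
eef_pos: [0.4532, 0.1141, 0.0353]
ee_rot: [-3.141, -0.001, 0.001]
force: [-1.2, 0.8, 7.0]
width: 0.0246
gripper_force: 15.0
```

Request:
play_rows(
  travel=[
    [0,0,-0.6],
    [0,0,-1],
    [0,0,-1],
    [0,0,-1],
    [0,0,-1],
    [0,0,-0.8],
    [0,0,0],
  ],
  twist=[0,0,0,0,0,0,0],
)

```text
t: 19.85
eef_pos: [0.4531, 0.114, 0.1708]
ee_rot: [-3.14, -0.002, 0.0]
force: [-0.5, 0.0, -1.5]
width: 0.0252
gripper_force: 15.0
```

Request:
play_rows(
  travel=[
    [1,-0.28,0],
    [1,0,0],
    [1,0,0],
    [1,0,0],
    [1,0,0],
    [1,0,0],
    [0.86,0,0],
    [0,0,0],
  ],
  twist=[0,0,0,0,0,0,0,0],
)

```text
t: 20.85
eef_pos: [0.6244, 0.1204, 0.1673]
ee_rot: [3.141, 0.002, -0.001]
force: [-0.1, 0.3, -2.2]
width: 0.0251
gripper_force: 15.0
```

```bash
python3 -c "
from h import *
f,s=wrist(); p=s['eef_pos']; print(p)
g=(p[0],p[1]); z=p[2]-.0345
print('m exp',box(proj(f,shape('m',*g,z))),'s exp',box(proj(f,shape('s',.623,.2,.017))))
for q in 'ms':
  for d in models.silhouettes('stacker_s','wrist'):
    b=box(proj(f,shape(q,*(g if q=='m' else (.623,.2)),z if q=='m' else .017)))
    if np.hypot(*(np.array(d['extent'][:2])-b[:2]))<25: print(q,fit(q,[(f,np.array(d['extent']))],g if q=='m' else (.623,.2),z if q=='m' else .017))
for d in models.silhouettes('round_a','wrist'):
  v,u=np.nonzero(d['pixels']);print(onplane(f,(u.mean(),v.mean()),.017),d['extent'])
"
```

```text
[0.6244 0.1204 0.1673]
m exp [276.0624 277.6828  55.4403 105.1782] s exp [192.5495 207.7252  32.2729  31.9791]
m (array([0.6246, 0.1191]), array([-0.    , -0.1065, -0.5187,  1.3576]))
s (array([0.6245, 0.1987]), array([ 0.0602, -0.0319,  1.4223,  1.6585]))
[0.6234 0.0404] [353.6, 199.5, 62.4, 59.4]
[0.6282 0.1962] [200.9, 197.8, 59.1, 54.9]
[ 0.622  -0.0386] [425.9, 204.5, 55.1, 59.4]
[0.6247 0.1196] [276.9, 197.7, 62.4, 58.7]
```

Request:
play_rows(
  travel=[
    [0,0,1],
    [0,0,1],
    [0,0,1],
    [0,0,0.9],
    [0,0,0.4],
    [0,0,0.2],
    [0,0,0],
  ],
  twist=[0,0,0,0,0,0,0],
)

```text
t: 21.92
eef_pos: [0.6242, 0.1208, 0.0575]
ee_rot: [-3.141, -0.0, 0.0]
force: [0.6, -0.1, -0.5]
width: 0.0248
gripper_force: 15.0
```

Request:
play_rows(
  travel=[
    [0,0,0.05],
    [0,0,0.04],
    [0,0,0],
  ],
  twist=[0,0,0],
)

```text
t: 22.3
eef_pos: [0.6241, 0.1207, 0.055]
ee_rot: [-3.141, -0.0, 0.0]
force: [0.4, -0.1, -0.9]
width: 0.025
gripper_force: 15.0
```

Request:
play_rows(
  travel=[
    [0,0,0.06],
    [0,0,0.04],
    [0,0,0.04],
    [0,0,0],
  ],
  twist=[0,0,0,0],
)

```text
t: 22.8
eef_pos: [0.6241, 0.1207, 0.0523]
ee_rot: [3.141, -0.0, 0.001]
force: [-3.8, -0.1, 7.8]
width: 0.025
gripper_force: 15.0
```

Request:
play_rows(
  travel=[
    [0,0,0],
    [0,0,0],
    [0,0,0],
    [0,0,0],
  ],
  twist=[0,0,0,0],
  fingers=0.48,
)

```text
t: 23.3
eef_pos: [0.624, 0.1206, 0.0511]
ee_rot: [3.141, 0.0, 0.0]
force: [0.1, -0.3, -0.2]
width: 0.0421
gripper_force: 0.0
```

Request:
play_rows(
  travel=[
    [0,0,-0.6],
    [0,0,-1],
    [0,0,-1],
    [0,0,-1],
    [0,0,-1],
    [0,0,-0.4],
    [0,0,0],
  ],
  twist=[0,0,0,0,0,0,0],
)

```text
t: 24.18
eef_pos: [0.6243, 0.1208, 0.1772]
ee_rot: [-3.141, -0.001, 0.0]
force: [0.7, 0.2, 0.1]
width: 0.0424
gripper_force: 0.0
```

Request:
play_rows(
  travel=[
    [-1,-0.9,0],
    [-1,-1,0],
    [-1,-1,0],
    [-1,-1,0],
    [-1,-1,0],
    [-1,-1,0],
    [0,-1,0],
    [0,0,0],
  ],
  twist=[0,0,0,0,0,0,0,0],
  fingers=0.65,
)

```text
t: 25.18
eef_pos: [0.4741, 0.2947, 0.1756]
ee_rot: [3.141, 0.0, 0.002]
force: [-0.5, -0.2, -0.7]
width: 0.0571
gripper_force: 0.0
```

```bash
python3 -c "
from h import *
G['l']=(.474,.294)
look(['l'],G)
print(arm.get_state()['width'])
"
```

```text
[0.4741 0.2947 0.1756] [3.141  0.0003 0.0021]
l [0.4734 0.2948] [-0.0001 -0.0036 -0.9866 -0.1151]
round [0.6222 0.2035]
round [0.6209 0.1268]
0.057035087406275824
```

Aligned over L. Descending 0.13 m to z 0.046.

Request:
play_rows(
  travel=[
    [0,0,1],
    [0,0,1],
    [0,0,1],
    [0,0,1],
    [0,0,0.8],
    [0,0,0.4],
    [0,0,0],
  ],
  twist=[0,0,0,0,0,0,0],
)

```text
t: 26.25
eef_pos: [0.4741, 0.2925, 0.0459]
ee_rot: [3.141, 0.001, -0.0]
force: [0.6, 0.3, 0.3]
width: 0.0569
gripper_force: 0.0
```

Request:
play_rows(
  travel=[
    [0,0,0],
    [0,0,0],
    [0,0,0],
    [0,0,0],
    [0,0,0],
    [0,0,0],
  ],
  twist=[0,0,0,0,0,0],
  fingers=0.0,
  newtons=20,
)

```text
t: 27.0
eef_pos: [0.4745, 0.2938, 0.047]
ee_rot: [-3.141, -0.001, 0.001]
force: [-0.1, 1.0, 6.1]
width: 0.0317
gripper_force: 20.0
```

Request:
play_rows(
  travel=[
    [0,0,-0.6],
    [0,0,-1],
    [0,0,-1],
    [0,0,-1],
    [0,0,-1],
    [0,0,-1],
    [0,0,-0.4],
    [0,0,0],
  ],
  twist=[0,0,0,0,0,0,0,0],
)

```text
t: 28.0
eef_pos: [0.4739, 0.2931, 0.1967]
ee_rot: [-3.141, -0.0, -0.0]
force: [-0.7, 0.5, -2.4]
width: 0.032
gripper_force: 20.0
```

Request:
play_rows(
  travel=[
    [0,1,0],
    [0,1,0],
    [0.75,1,0],
    [0.75,1,0],
    [0.75,1,0],
    [0.75,1,0],
    [0.75,1,0],
    [0.75,1,0],
  ],
  twist=[0,0,0,0,0,0,0,0],
)

```text
t: 29.0
eef_pos: [0.5863, 0.0907, 0.1957]
ee_rot: [3.141, 0.001, -0.001]
force: [-0.1, -0.1, -1.6]
width: 0.0323
gripper_force: 20.0
```

Request:
play_rows(
  travel=[
    [0.75,1,0],
    [0.71,1,0],
    [0,0.1,0],
    [0,0,0],
    [0,0,0],
  ],
  twist=[0,0,0,0,0],
)

```text
t: 29.62
eef_pos: [0.6225, 0.0408, 0.1963]
ee_rot: [-3.142, 0.0, 0.0]
force: [0.4, 0.4, -1.8]
width: 0.0315
gripper_force: 20.0
```

```bash
cat >> h.py <<'E'
def check(held,off,placed):
    f,s=wrist(); p=s['eef_pos']; print(p)
    Q=dict(placed); Q[held]=(p[0],p[1],p[2]-off)
    D=[d for n in('stacker_xl','stacker_s') for d in models.silhouettes(n,'wrist')]
    for n,(x,y,z) in Q.items():
        b=box(proj(f,shape(n,x,y,z))); m=[d for d in D if np.hypot(*(np.array(d['extent'][:2])-b[:2]))<25]
        if m: print(n,*fit(n,[(f,np.array(m[0]['extent']))],(x,y),z))
    for d in models.silhouettes('round_a','wrist'):
        v,u=np.nonzero(d['pixels']);print(onplane(f,(u.mean(),v.mean()),.017),d['extent'])
E
python3 -c "
from h import *
check('l',.0465,{'s':(.623,.2,.017),'m':(.623,.12,.017)})"
```

```text
[0.6225 0.0408 0.1963]
s [0.6237 0.2005] [-0.0113 -0.0373 -0.1548  0.9904]
m [0.6219 0.1188] [-0.0446  0.023  -0.4986 -0.4946]
l [0.6282 0.0405] [ 0.0002 -0.1005  1.1851  9.2627]
[ 0.6225 -0.0394] [347.1, 193.0, 51.5, 56.6]
[0.6288 0.1147] [206.9, 190.6, 54.2, 59.3]
[0.6245 0.0396] [278.4, 191.2, 57.3, 46.8]
[0.6266 0.1951] [139.5, 190.4, 53.6, 51.8]
```

Request:
play_rows(
  travel=[
    [0,0,1],
    [0,0,1],
    [0,0,1],
    [0,0,1],
    [0,0,0.7],
    [0,0,0.3],
    [0,0,0.1],
    [0,0,0],
  ],
  twist=[0,0,0,0,0,0,0,0],
)

```text
t: 30.82
eef_pos: [0.6235, 0.0408, 0.0694]
ee_rot: [-3.141, -0.001, 0.0]
force: [0.6, 0.0, -1.6]
width: 0.0322
gripper_force: 20.0
```

Request:
play_rows(
  travel=[
    [0,0,0.06],
    [0,0,0.04],
    [0,0,0],
  ],
  twist=[0,0,0],
)

```text
t: 31.2
eef_pos: [0.6231, 0.0407, 0.0665]
ee_rot: [-3.142, -0.0, 0.0]
force: [-0.2, 0.1, -1.3]
width: 0.0321
gripper_force: 20.0
```

Request:
play_rows(
  travel=[
    [0,0,0.05],
    [0,0,0.04],
    [0,0,0.04],
    [0,0,0],
  ],
  twist=[0,0,0,0],
)

```text
t: 31.7
eef_pos: [0.6232, 0.0407, 0.064]
ee_rot: [3.141, -0.0, 0.001]
force: [-3.6, 0.3, 6.1]
width: 0.0321
gripper_force: 20.0
```

Request:
play_rows(
  travel=[
    [0,0,0],
    [0,0,0],
    [0,0,0],
    [0,0,0],
  ],
  twist=[0,0,0,0],
  fingers=0.55,
)

```text
t: 32.2
eef_pos: [0.6231, 0.0407, 0.063]
ee_rot: [3.142, 0.0, 0.0]
force: [0.3, 0.6, -0.0]
width: 0.0483
gripper_force: 0.0
```

Request:
play_rows(
  travel=[
    [0,0,-0.6],
    [0,0,-1],
    [0,0,-1],
    [0,0,-1],
    [0,0,-1],
    [0,0,-0.9],
    [0,0,0],
  ],
  twist=[0,0,0,0,0,0,0],
)

```text
t: 33.08
eef_pos: [0.6243, 0.0409, 0.2038]
ee_rot: [-3.14, -0.005, 0.001]
force: [0.3, -0.2, -0.3]
width: 0.0484
gripper_force: 0.0
```

Request:
play_rows(
  travel=[
    [-1,0.8,0],
    [-1,0.9,0],
    [-1,0.9,0],
    [-1,0.9,0],
    [-1,0.9,0],
    [-1,0.9,0],
    [-1,0.9,0],
    [-0.4,0,0],
  ],
  twist=[0,0,0,0,0,0,0,0],
  fingers=0.7,
)

```text
t: 34.08
eef_pos: [0.4365, -0.1153, 0.2005]
ee_rot: [-3.141, 0.0, -0.002]
force: [-0.1, -0.1, -0.7]
width: 0.0611
gripper_force: 0.0
```

Request:
play_rows(
  travel=[
    [0,0,0],
    [0,0,0],
  ],
  twist=[0,0],
)

```text
t: 34.33
eef_pos: [0.4388, -0.1139, 0.2007]
ee_rot: [3.142, -0.0, 0.001]
force: [-0.3, -0.3, 0.0]
width: 0.0617
gripper_force: 0.0
```

```bash
python3 -c "
from h import *
G['xl']=(.4385,-.1145)
look(['xl'],G)
f,s=wrist(); save(f,'w5.png')
"
```

```text
[ 0.4388 -0.1139  0.2007] [ 3.1416 -0.0004  0.0009]
xl [ 0.4404 -0.1136] [ 0.0001 -0.0779  0.4247  1.0565]
```

View pics/w5.png

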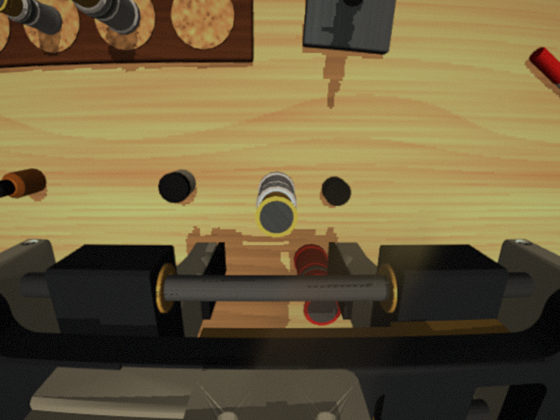

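The wrist view shows XL at (277,205), centred between the fingers. The spool is at (336,190), the red look-alike is well behind at (315,290), and the free round is next to the vise at (203,20). Descending to z 0.063.

Request:
play_rows(
  travel=[
    [0.04,0,1],
    [0,0,1],
    [0,0,1],
    [0,0,1],
    [0,0,0.9],
    [0,0,0.6],
    [0,0,0],
  ],
  twist=[0,0,0,0,0,0,0],
)

```text
t: 35.45
eef_pos: [0.4385, -0.1144, 0.062]
ee_rot: [3.141, 0.003, 0.0]
force: [0.0, 1.0, 0.3]
width: 0.0612
gripper_force: 0.0
```

Request:
play_rows(
  travel=[
    [0,0,0],
    [0,0,0],
    [0,0,0],
    [0,0,0],
    [0,0,0],
    [0,0,0],
  ],
  twist=[0,0,0,0,0,0],
  fingers=0.0,
  newtons=28,
)

```text
t: 36.2
eef_pos: [0.4396, -0.1142, 0.0636]
ee_rot: [-3.141, -0.001, 0.001]
force: [-1.2, 2.9, 5.7]
width: 0.0392
gripper_force: 28.0
```

Request:
play_rows(
  travel=[
    [0,0,-0.6],
    [0,0,-1],
    [0,0,-1],
    [0,0,-1],
    [0,0,-1],
    [0,0,-1],
    [0,0,-0.6],
    [0,0,0],
  ],
  twist=[0,0,0,0,0,0,0,0],
)

```text
t: 37.2
eef_pos: [0.4393, -0.1142, 0.2184]
ee_rot: [-3.141, -0.001, 0.0]
force: [-0.1, 0.2, -4.4]
width: 0.0391
gripper_force: 28.0
```

Request:
play_rows(
  travel=[
    [0.3,-1,0],
    [0.7,-1,0],
    [1,-1,0],
    [1,-0.04,0],
    [1,0,0],
    [1,0,0],
    [1,0,0],
    [1,0,0],
  ],
  twist=[0,0,0,0,0,0,0,0],
)

```text
t: 38.2
eef_pos: [0.6141, -0.0383, 0.2158]
ee_rot: [3.141, 0.003, -0.0]
force: [0.6, 0.5, -3.3]
width: 0.0391
gripper_force: 28.0
```

Request:
play_rows(
  travel=[
    [0.36,0,0],
    [0,0,0],
    [0,0,0],
  ],
  twist=[0,0,0],
)

```text
t: 38.58
eef_pos: [0.6221, -0.0384, 0.2176]
ee_rot: [-3.142, 0.001, 0.0]
force: [-0.2, -0.0, -3.0]
width: 0.0388
gripper_force: 28.0
```

```bash
python3 -c "
from h import *
check('xl',.063,{'s':(.623,.2,.017),'m':(.623,.12,.017),'l':(.623,.041,.017)})"
```

```text
[ 0.6221 -0.0384  0.2176]
s [0.631  0.1797] [ -0.0475   0.0254  -4.7473 -12.6488]
m [0.6206 0.1193] [ 0.0713  0.0428  1.4529 -0.3175]
l [0.6214 0.0375] [ 0.0591 -0.077   0.5402  2.9791]
xl [ 0.6322 -0.0383] [-0.0001 -0.1085  2.1553 15.6105]
[0.6279 0.194 ] [84.2, 185.3, 46.8, 48.6]
[0.6271 0.1127] [145.2, 188.4, 50.7, 53.9]
[0.6296 0.0325] [212.3, 187.9, 56.5, 51.9]
[ 0.6258 -0.0407] [278.7, 186.1, 50.0, 48.3]
```

Request:
play_rows(
  travel=[
    [0,0,1],
    [0,0,1],
    [0,0,1],
    [0,0,1],
    [0,0,0.8],
    [0,0,0.4],
    [0,0,0.1],
    [0,0,0],
  ],
  twist=[0,0,0,0,0,0,0,0],
)

```text
t: 39.78
eef_pos: [0.6235, -0.0383, 0.0863]
ee_rot: [-3.142, -0.001, 0.0]
force: [0.6, -0.2, -2.6]
width: 0.0387
gripper_force: 28.0
```

Request:
play_rows(
  travel=[
    [0,0,0.05],
    [0,0,0.04],
    [0,0,0],
  ],
  twist=[0,0,0],
)

```text
t: 40.15
eef_pos: [0.6232, -0.0383, 0.0835]
ee_rot: [-3.142, -0.0, 0.0]
force: [0.2, -0.3, -2.6]
width: 0.0392
gripper_force: 28.0
```

Request:
play_rows(
  travel=[
    [0,0,0.06],
    [0,0,0.04],
    [0,0,0.04],
    [0,0,0],
  ],
  twist=[0,0,0,0],
)

```text
t: 40.65
eef_pos: [0.6232, -0.0383, 0.0807]
ee_rot: [3.141, -0.001, 0.001]
force: [-3.2, 0.9, 5.1]
width: 0.0392
gripper_force: 28.0
```

Contact. I'll release, lift and back away, then check.

Request:
play_rows(
  travel=[
    [0,0,0],
    [0,0,0],
    [0,0,0],
    [0,0,0],
  ],
  twist=[0,0,0,0],
  fingers=0.62,
)

```text
t: 41.15
eef_pos: [0.6232, -0.0384, 0.0797]
ee_rot: [3.142, 0.0, 0.0]
force: [-0.1, 0.3, -0.4]
width: 0.0545
gripper_force: 0.0
```

Request:
play_rows(
  travel=[
    [0,0,-0.6],
    [0,0,-1],
    [0,0,-1],
    [0,0,-1],
    [0,0,-1],
    [0,0,-1],
    [-1,0,-0.4],
    [-1,0,0],
  ],
  twist=[0,0,0,0,0,0,0,0],
)

```text
t: 42.15
eef_pos: [0.5732, -0.0383, 0.232]
ee_rot: [-3.141, -0.003, 0.0]
force: [-0.3, -0.5, -1.3]
width: 0.0541
gripper_force: 0.0
```

Request:
play_rows(
  travel=[
    [-1,0,0],
    [-1,0,0],
    [-1,0,0],
    [-1,0,0],
    [-0.5,0,0],
    [0,0,0],
    [0,0,0],
  ],
  twist=[0,0,0,0,0,0,0],
)

```text
t: 43.02
eef_pos: [0.4614, -0.0382, 0.2302]
ee_rot: [-3.142, -0.001, 0.0]
force: [0.3, 0.3, -0.5]
width: 0.0544
gripper_force: 0.0
```

```bash
python3 -c "
from h import *
P={'s':(.623,.2),'m':(.623,.12),'l':(.623,.041),'xl':(.623,-.0385)}
for c in('top','scene'):
  f=imaging.grab_frame(c)
  D=[d for n in('stacker_xl','stacker_s') for d in models.silhouettes(n,c)]
  for n,g in P.items():
    b=box(proj(f,shape(n,*g,.017))); m=[d for d in D if np.hypot(*(np.array(d['extent'][:2])-b[:2]))<12]
    if m: print(c,n,*fit(n,[(f,np.array(m[0]['extent']))],g,.017))
  save(f,c+'9.png',(180,80,420,340) if c=='scene' else (180,130,420,290),2.2 if c=='scene' else 3)
"
```

```text
top l [0.6377 0.0401] [0.0006 0.0262 0.5738 4.9742]
scene s [0.6265 0.2034] [ 0.0007 -0.0013 -1.4503 -1.192 ]
scene m [0.6244 0.1191] [ 0.031  -0.0052  1.9417  0.3175]
scene l [0.6194 0.0452] [-0.0326  0.0004 -1.1032 -1.1447]
scene xl [ 0.6254 -0.0364] [-0.0437  0.0254 -1.3737  2.7122]
```

View pics/scene9.png

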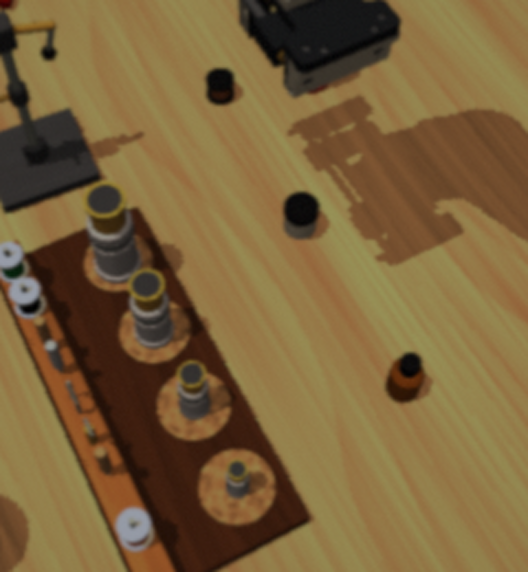

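View pics/top9.png

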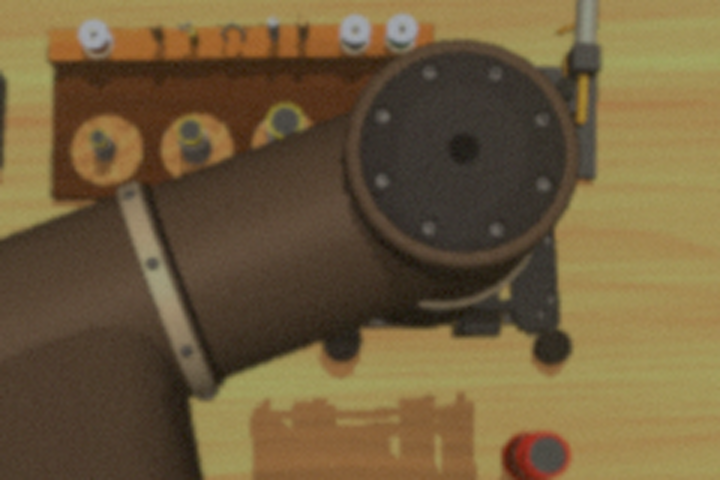

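All four stand upright in the middle of their rounds, in the scene crop from XL at (115,240) beside the vise to S at (237,480). The amber bottle at (405,378) and the red look-alike in the top crop at (538,455) still stand where they were. The gripper is clear.

```bash
python3 -c "
from h import *
print(arm.job_done())"
```

```text
the job is handed in; nothing more can be done
None
```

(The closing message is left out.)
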